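Set the length stop on the came cutting bench

ROBOT

A 6-joint arm with a two-finger parallel gripper is mounted at the origin on the work surface. World frame = base frame: x ahead of the robot, y to its left, z up, the work surface at z = 0. Lengths are in mm, angles in rad, forces in N, time in s.
With the tool pointing down it reaches from about 300 to 775 mm from the base axis. Payload 14.6 kg.
Tool frame: the origin (TCP) lies between the finger pads; the fingertips stand 25 mm ahead of it and the grasp point (between the pads) lies 6 mm ahead of it; z points along the fingers, y is the line along which they close (so a half turn about z gives the same grasp; the last joint's range is limited). The gripper opens to 94 mm and grips with 3 to 60 N. Pads are 16 mm wide; open, the fingers measure 119 mm over their backs; the gripper's body (75 mm by 177 mm) begins 78 mm behind the grasp point.
Start: joints at [1.172, 0.3, 1.521, -0, 1.321, -0.067], TCP at [179.157, 519.992, 230.446] pointing down, gripper open.
Joint ranges: [-3.03, 3.03], [-0.79, 2.21], [0.23, 2.52], [-1.04, 4.18], [0, 3.07], [-2.55, 2.55]. Speed limits (rad/s): [2.22, 2.22, 2.57, 3.14, 3.14, 3.14].

INTERFACE

Orientations are given as [roll, pitch, yaw] about the fixed x, y, z axes, in that order (R = Rz(yaw) Ry(pitch) Rx(roll)).
In Python, from cell import manip gives the robot as it stands. The module is installed in compiled form; this text tells all that it offers.
- The arm moves only by the tool step_arm, never from a script. Its argument "series" is one flat list of numbers, 5 for each row, row after row: the shift along the world's x, y, z in mm, then the turn about the world's z in rad, then the closure, from 0 (fully open) to 1 (shut). In form: [dx, dy, dz, spin, jaw, dx, dy, dz, spin, jaw, ...]. A call has 1 to 20 rows; each row shifts and turns the commanded pose from where the row before left it; what a row does not reach is not made up. A row lasts 1/8 s, in which the tool goes at most 62.5 mm and 10.7 degrees, less where a joint would pass 70% of its speed; a pose out of reach is approached as far as the arm can. A call is refused whole if a number of a shift passes 62.5 or a number of a turn 0.188, either way. A call with a gripper value outside its range is refused whole. The fingers move at their own pace and stop on an object; "squeeze" is the grip in N (left out, the last holds). Time passes only in rows, so rows that do not move let the fingers close. It gives the time, the measured TCP pose, the force, the opening and the grip force at its end, in the units of the state.
- manip.read_state(): the state, without advancing time (a new reading comes with each control period).
- manip.camera(name): name is "scene" or "side" or "wrist"; returns (picture, depth): 420x560x3 uint8, blue, green, red; 420x560 float32, mm along the optical axis (not along the pixel's ray), 0 where there is no reading.
- manip.camera_info(name): a dict with "fovy" (degrees; the focal length in pixels is half the picture's height over the tangent of half this angle, whatever the lens; pixels are square), "cx", "cy" (the principal point, pixels), "k1" (the pictures are not rectified: a ray, as slopes to the right and down, at radius r is drawn at 1 + k1 r^2 times it, then the intrinsics apply), "eye" and "orientation" of the camera in the world. Camera axes: x right, y down, z forward; pixel columns grow to the right and rows downward; lengths in mm; the calibration is good to about 2 mm. A picture is of the moment at which its call begins: read the wrist's pose just before it. camera_info takes no time and is no camera call; for the wrist camera it gives the pose at the moment of the call.
- manip.sign_off(): hands the job in; it is judged then, once.
The state is a dict: "clock": time; "joints": joint angles; "qd": joint speeds; "effort": joint torques, N m; "eef_pos": TCP position; "eef_rot": TCP orientation; "wrist_force": force on the tool from outside, world axes, zero at the start; "moment": the same for the moment, N m; "finger_gap": finger opening in mm; "finger_force": force on a finger pad.
Only numpy, scipy, OpenCV 4.12 (cv2) and the standard library are available. Lean on these libraries where they do the work, as an engineer would, in place of code of your own. Each camera call takes 0.05 s, during which the arm holds its last target. There are 200 camera calls.

TASK

Set the came cutting bench for the longer cut: with a fingertip press down the ribbed thumb pad in the middle of the sliding length stop to free its brake, and keep it pressed while you push the stop along the fence, away from the wooden mitre guide, until it rests against the far preset collar. Then let the pad spring back up so that the stop locks there. It wants only a light touch: do not squeeze the stop or drag it with its brake on, do not shift either collar, and leave the other things where they lie.

Things in the scene. Friction and masses are not known exactly. Their poses are not given: they have to be found in the camera images.
- pad_top (a point): Centre of the top of the thumb pad, a ribbed black rubber pad (46 mm along the fence, 38 mm across) in the middle of the sliding length stop; 63.5 mm above the table when up. Axes of this and the next points: z up, y along the fence from the wooden mitre guide to the far end, x across. It lies between two cheeks that stand 11.5 mm above it, inner faces 25 mm either side of its centre along y; open across.
- thumb_pad (a joint): How far the pad is pressed down, m: 0 up (brake on), 0.006 fully down, on a hard stop. Sprung: about 8 N start it, 10 N press it fully down. Through a small lever it lowers a lined brake shoe off the fence's lips: pad up, the stop is held against some 20 to 28 N; from 2 mm down it is free and runs with 1 to 2 N. It springs back when let go.
- stop_slide: The sliding length stop: a grey saddle on top of the aluminium T-slot fence, 74 mm long along the fence, 52 mm wide, its cheeks 12 mm thick, their tops 75 mm above the table; a steel foot hangs over the bed at its mitre-guide end. Origin at its middle on the fence's top, 45 mm above the table, under the pad's centre; axes as pad_top. It cannot leave the fence.
- slide_far_face (a point): Middle of the length stop's end face away from the mitre guide, 37 mm along y from the pad's centre, 54 mm above the table. This face must come to rest against the far collar.
- long_collar_face (a point): Middle of the face, towards the length stop, of the far preset collar: a steel block clamped across the fence, 50 mm wide, 24 mm long, top 63 mm above the table, with a black thumb screw on top up to 76 mm. This point is 54 mm above the table; stop and collar touch when it meets slide_far_face. The collar slips only above about 70 N.
- short_collar_face (a point): The same on the other collar, a twin of the first, between the length stop and the mitre guide: middle of its face towards the length stop.
- came_bench: The came cutting bench, fixed on the table: aluminium base plate 130 x 500 mm, 10 mm thick, T-slot fence 40 mm wide, 400 mm long, top 45 mm above the table, wooden mitre guide 52 mm high at one end. Origin on the table under the plate; y along the fence away from the mitre guide, x across; the fence's centre line is at x = +30 mm.
- back_saw: Bystander: a small brass-backed saw lying flat, 255 mm long, 25 mm high, wooden handle. Origin on its underside at the handle's front end, x towards the blade.
- came_nippers: Bystander: nippers with black handles lying flat, 155 mm long, about 50 mm wide, 18 mm high. Origin on the underside near the pivot, x towards the jaws.
- oil_bottle: Bystander: a standing amber bottle, 40 mm in diameter, 95 mm high. Origin at the middle of its underside.
- came_length: Bystander: a length of metal came (H-section strip, 14 mm wide, 8 mm high, 110 mm long) lying on the base plate through the mitre guide. Origin at the middle of its underside, y along it.

How it is judged:
By the outcome, as a careful person would: the job done as asked, in the order asked, and still so for the second after the job is handed in, with the robot touching nothing.
It also fails if it takes over 38 s, if anything falls off the work surface, if the arm or the gripper's body presses on something with over 40 N, if the wrist force passes 120 N, or if a joint passes its speed limit or range.

## Working session

There is one attempt and no reset: what is moved stays moved. The work goes in short steps, Python scripts to look and compute and a tool call to move; the robot and the scene stay as the last step left them, time stands still between calls to the robot, and variables do not carry over. Pictures are saved under pics/ and viewed, at most 10 in all, crops included, and the job is handed in when it is done.

Besides the shell and the picture viewer there is one more tool, called after "Request:" by a JSON object that holds its "method" and its "body", one argument or row to a line. step_arm: Moves the arm, as the interface text tells. Its arguments: {"type":"object","properties":{"series":{"type":"array"},"squeeze":{"type":"number"}},"required":["series"]}

```bash
mkdir -p pics
cat > h.py <<'E'
import numpy as np, cv2
from scipy.spatial.transform import Rotation as R
from cell import manip
def snap(n,f):
    i=manip.camera_info(n); p,d=manip.camera(n)
    cv2.imwrite(f'pics/{f}.png',p); np.savez(f'pics/{f}.npz',d=d,i=np.array(i,dtype=object)); return p,d,i
def load(f):
    z=np.load(f'pics/{f}.npz',allow_pickle=True); return cv2.imread(f'pics/{f}.png'),z['d'],z['i'].item()
def cloud(d,i):
    H,W=d.shape; f=H/2/np.tan(np.radians(i['fovy'])/2)
    K=np.array([[f,0,i['cx']],[0,f,i['cy']],[0,0,1.]])
    v,u=np.mgrid[:H,:W]
    s=cv2.undistortPoints(np.stack([u,v],-1).reshape(-1,1,2).astype(float),K,np.array([i['k1'],0,0,0.])).reshape(H,W,2)
    c=np.dstack([s*d[...,None],d])
    o=np.array(i['orientation'],float)
    M=o if o.shape==(3,3) else R.from_euler('xyz',o).as_matrix()
    P=c@M.T+np.array(i['eye']); P[d<=0]=np.nan; return P
E
python3 - <<'E'
from h import *
print(manip.read_state())
for n in('scene','side','wrist'):
    p,d,i=snap(n,n+'0'); print(i)
a=cv2.imread('pics/scene0.png');b=cv2.imread('pics/side0.png')
E
```

```text
{'clock': 0.0, 'joints': array([ 1.17238767e+00,  3.00486008e-01,  1.52161355e+00,  4.44954845e-06,
        1.32072464e+00, -6.66038132e-02]), 'qd': array([-0.00025537, -0.00045953,  0.00171206,  0.00038625,  0.00168692,
       -0.00050046]), 'effort': array([-4.54082314e-03, -5.31827080e+01, -3.52723968e+01,  7.06325099e-02,
        2.46755633e-02, -4.32681884e-05]), 'eef_pos': array([179.06788718, 519.76584141, 229.86441141]), 'eef_rot': array([-3.14036413e+00, -8.62648550e-05,  2.80978665e+00]), 'wrist_force': array([-0.263861  , -0.62350651,  0.65336133]), 'moment': array([-0.02094515, -0.00827198,  0.02926608]), 'finger_force': 0.0, 'finger_gap': 93.65078708591973}
{'fovy': 48.53937743063758, 'cx': 286.12055718890775, 'cy': 203.01307307363905, 'k1': -0.14118620641194798, 'eye': array([ 788.36900571, -359.06236768,  707.02401253]), 'orientation': array([-2.61177298,  0.01360145,  0.53299201])}
{'fovy': 55.02562279854201, 'cx': 278.5170439842212, 'cy': 207.1685562543818, 'k1': -0.09036868317333163, 'eye': array([408.51718441, 425.84084129, 587.90084658]), 'orientation': array([-2.35568706, -0.0202118 , -2.80515561])}
{'fovy': 63.77736912348431, 'cx': 279.11423388456615, 'cy': 209.36057289702782, 'k1': 0.023734733239778864, 'eye': array([109.13570763, 544.51382892, 383.32730636]), 'orientation': array([2.88467930e+00, 3.00761959e-04, 1.23970920e+00])}
```

View pics/scene0.png

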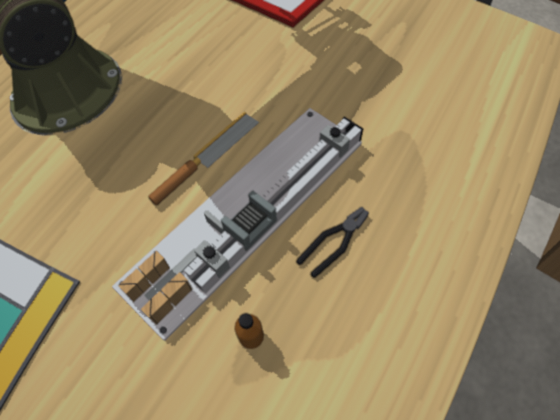

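View pics/wrist0.png

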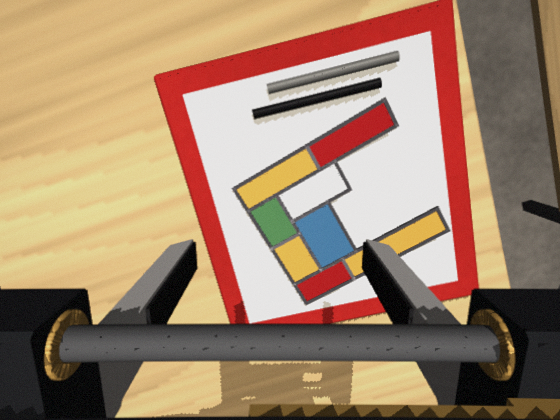

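The scene view shows the mitre guide at (155,285), the near collar at (208,258), the stop's ribbed pad at (248,217) and the far collar at (337,137). The wrist camera sees only the stained-glass pattern, not the bench.

Run:
```python
from h import *
p,d,i=load('scene0'); P=cloud(d,i)
for uv in [(155,285),(208,258),(248,217),(337,137),(163,330),(312,112),(362,150),(100,350)]:
    print(uv,P[uv[1],uv[0]].round(1))
v,u=np.mgrid[:420,:560]
box=(u>115)&(u<370)&(v>105)&(v<340)
Z=P[...,2]
m=box&(abs(Z-45)<3); Q=P[m]
# bench axis from the fence top
c=np.median(Q[:,:2],0); w,V=np.linalg.eigh(np.cov(Q[:,:2].T)); a=V[:,1]
if a@(P[137,337,:2]-P[258,208,:2])<0:a=-a
n=np.array([a[1],-a[0]])
print('fence',c,a,np.degrees(np.arctan2(a[1],a[0])),'n',n,len(Q))
S=(P[...,:2]-c)@a; T=(P[...,:2]-c)@n
def rep(nm,m):
    print(nm,m.sum(),'s',np.nanpercentile(S[m],[0,2,50,98,100]).round(1),'t',np.nanpercentile(T[m],[0,2,50,98,100]).round(1),'z',np.nanmedian(Z[m]).round(1))
rep('fence',m)
near=box&(abs(T)<40)
s0=(P[217,248,:2]-c)@a
rep('cheek',near&(abs(Z-75)<3)&(abs(S-s0)<50))
rep('pad',near&(abs(Z-62.5)<3)&(abs(S-s0)<23))
sf=(P[137,337,:2]-c)@a; sn=(P[258,208,:2]-c)@a
rep('far',near&(abs(Z-63)<3)&(abs(S-sf)<30)); rep('near',near&(abs(Z-63)<3)&(abs(S-sn)<30))
sl=near&(abs(T)<18)&(S>s0-120)
h=[(int(x),np.nanmedian(Z[sl&(abs(S-x)<2)]).round(0)) for x in range(int(s0-90),int(sf+40),4)]
print(h)
```

```text
(155, 285) [ 470.8 -249.5   15.5]
(208, 258) [ 536.7 -181.3   64.9]
(248, 217) [550.  -90.7  62.7]
(337, 137) [597.3 123.8  60.1]
(163, 330) [ 525.  -300.6   12.2]
(312, 112) [510.3 194.3   7.5]
(362, 150) [634.  167.6  -3.8]
(100, 350) [ 453.8 -378.1   -1.7]
fence [559.12714162 -86.57759545] [0.24531183 0.96944423] 75.79973750324547 n [ 0.96944423 -0.24531183] 2039
fence 2039 s [-222.1 -211.5    1.9  268.   272.8] t [-76.5 -66.   -8.6  19.8 137.7] z 43.4
cheek 256 s [-42.3 -41.6 -31.7  30.6  32.1] t [-32.7 -31.1  -6.   17.7  19.8] z 72.8
pad 490 s [-28.4 -25.5  -7.2  15.5  16.5] t [-26.6 -25.5  -6.7  10.8  18.3] z 61.1
far 111 s [199.  200.7 208.9 223.3 225.7] t [-39.7 -39.5 -13.1   3.5   4.4] z 61.0
near 244 s [-103.1 -102.2  -92.1  -78.3  -77.3] t [-28.  -27.5   4.2  20.7  21.9] z 61.1
[(-96, np.float64(62.0)), (-92, np.float64(66.0)), (-88, np.float64(72.0)), (-84, np.float64(62.0)), (-80, np.float64(61.0)), (-76, np.float64(10.0)), (-72, np.float64(40.0)), (-68, np.float64(38.0)), (-64, np.float64(40.0)), (-60, np.float64(38.0)), (-56, np.float64(39.0)), (-52, np.float64(40.0)),
[... 1167 characters left out ...]
), (144, np.float64(26.0)), (148, np.float64(18.0)), (152, np.float64(19.0)), (156, np.float64(21.0)), (160, np.float64(19.0)), (164, np.float64(22.0)), (168, np.float64(15.0)), (172, np.float64(23.0)), (176, np.float64(16.0)), (180, np.float64(19.0)), (184, np.float64(18.0)), (188, np.float64(15.0)), (192, np.float64(16.0)), (196, np.float64(16.0)), (200, np.float64(44.0)), (204, np.float64(45.0)), (208, np.float64(55.0)), (212, np.float64(55.0)), (216, np.float64(51.0)), (220, np.float64(41.0)), (224, np.float64(36.0)), (228, np.float64(-1.0)), (232, np.float64(-1.0)), (236, np.float64(6.0)), (240, np.float64(12.0)), (244, np.float64(20.0)), (248, np.float64(7.0)), (252, np.float64(15.0))]
```

View pics/side0.png

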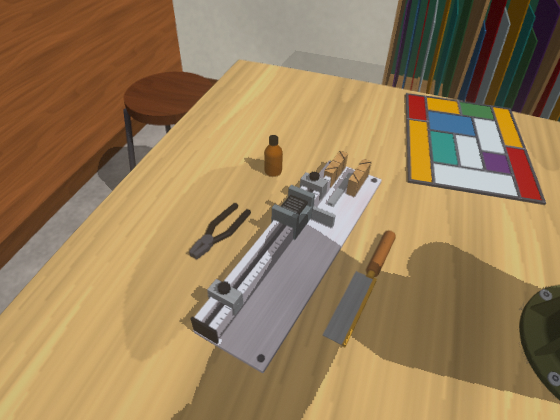

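The side view agrees: stop at (293,210), near collar at (315,182), far collar at (226,292). I'll refine the axis from the tops of the collars and cheeks.

Run:
```python
from h import *
for nm,px in (('scene0',((208,258),(248,217),(337,137))),('side0',((315,182),(293,210),(226,292)))):
    p,d,i=load(nm); P=cloud(d,i); Z=P[...,2]
    pts=[P[b,a] for a,b in px]; c=pts[1][:2]; a=pts[2][:2]-pts[0][:2]; a/=np.linalg.norm(a)
    zo=0
    for it in range(4):
        n=np.array([a[1],-a[0]]); S=(P[...,:2]-c)@a; T=(P[...,:2]-c)@n
        out=[]
        for k,(q,h) in enumerate(zip(pts,(63,75,63))):
            s=(q[:2]-c)@a; t=(q[:2]-c)@n
            m=(abs(Z-h+2)<3.5)&(abs(S-s)<(45 if k==1 else 22))&(abs(T-t)<36)
            # restrict
            S_=S[m];T_=T[m]
            sm=np.percentile(S_,[2,98]);tm=np.percentile(T_,[3,97]); out.append((sm,tm,np.median(Z[m])))
        cen=[c+a*x[0].mean()+n*x[1].mean() for x in out]
        pts=[np.r_[x,0] for x in cen]; a=cen[2]-cen[0]; a/=np.linalg.norm(a)
    print(nm,np.degrees(np.arctan2(a[1],a[0])),a)
    for x,y in zip(out,cen): print(np.round(x[0],1),np.round(x[1],1),x[2].round(1),y.round(1),'len',np.ptp(x[0]).round(1),np.ptp(x[1]).round(1))
```

```text
scene0 79.05707476921238 [0.18983106 0.98181677]
[-96.2 -72.7] [-24.1  24.4] 60.5 [ 534.1 -173.6] len 23.5 48.5
[-35.1  37. ] [-23.3  25.1] 72.2 [551.1 -90. ] len 72.1 48.4
[206.7 230.7] [-23.7  24. ] 60.0 [591.6 124. ] len 24.0 47.7
side0 78.90923597133374 [0.19236378 0.98132369]
[-108.8  -84.6] [-18.1  30. ] 62.0 [ 531.9 -171.9] len 24.2 48.1
[-47.5  25.5] [-18.6  30. ] 74.0 [548.1 -87.7] len 73.0 48.6
[195.2 218.7] [-18.1  30. ] 62.8 [590.3 126.1] len 23.5 48.1
```

Request:
{"method": "step_arm", "body": {
  "series": [26.5,-43.5,-7,0.01,1,26.5,-43.5,-7,0.01,1,26.5,-43.5,-7,0.01,1,26.5,-43.5,-7,0.01,1,26.5,-43.5,-7,0.01,1,26.5,-43.5,-7,0.01,1,26.5,-43.5,-7,0.01,1,26.5,-43.5,-7,0.01,1,26.5,-43.5,-7,0.01,1,26.5,-43.5,-7,0.01,1,26.5,-43.5,-7,0.01,1,26.5,-43.5,-7,0.01,1,26.5,-43.5,-7,0.01,1,26.5,-43.5,-7,0.01,1,0,0,0,0,1,0,0,0,0,1],
  "squeeze": 5
}}

```text
clock: 2.15
eef_pos: [549.7, -88.5, 132.2]
eef_rot: [3.141, -0.001, 2.95]
wrist_force: [-0.4, -0.2, -0.4]
finger_gap: 0.8
finger_force: 0.0
```

Run:
```python
from h import *
s=manip.read_state(); print({k:np.round(s[k],3) for k in('clock','joints','eef_pos','eef_rot','wrist_force','finger_gap')})
p,d,i=snap('wrist','wrist1'); snap('scene','scene1')
# where the estimates land in the picture, from the cloud
P=cloud(d,i)
for w in ((549.7,-88.9,62),):
    e=np.nansum((P-np.array(w))**2,-1); e[np.isnan(P[...,0])]=1e9; v,u=np.unravel_index(e.argmin(),e.shape); print(u,v,e.min()**.5,P[v,u])
```

```text
{'clock': np.float64(2.15), 'joints': array([-0.226,  0.414,  1.607,  0.   ,  1.121, -1.604]), 'eef_pos': array([549.735, -88.545, 132.153]), 'eef_rot': array([ 3.141e+00, -1.000e-03,  2.950e+00]), 'wrist_force': array([-0.353, -0.247, -0.363]), 'finger_gap': np.float64(0.835)}
279 231 0.9762401405235913 [549.93401765 -87.98354825  62.24165417]
```

View pics/wrist1.png

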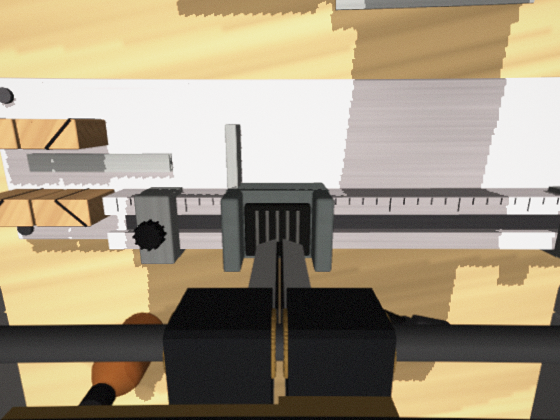

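The wrist view shows the pad between u 243 and 312, with the cheeks either side, and the closed fingertips hovering at (280,245), centred along the fence. I'll check the numbers from this close view.

Run:
```python
from h import *
p,d,i=load('wrist1'); P=cloud(d,i); Z=P[...,2]
a=np.array([.191,.982]);n=np.array([a[1],-a[0]]);c=np.array([549.7,-88.5])
S=(P[...,:2]-c)@a;T=(P[...,:2]-c)@n
v,u=np.mgrid[:420,:560]
def rep(k,m): print(k,m.sum(),np.percentile(S[m],[1,50,99]).round(1),np.percentile(T[m],[1,50,99]).round(1),np.percentile(Z[m],[5,50,95]).round(1))
b=(abs(T)<40)&(v<275)
rep('cheek L',b&(abs(Z-75)<3)&(S<-15)&(S>-50)); rep('cheek R',b&(abs(Z-75)<3)&(S>15)&(S<50))
rep('pad',b&(abs(Z-63)<3)&(abs(S)<22))
rep('nearcol',b&(abs(Z-63)<3)&(S<-60)&(S>-130))
print([(vv,P[vv,255].round(0).tolist()) for vv in range(180,262,6)])
```

```text
cheek L 1302 [-37.3 -31.3 -25.6] [-25.3  -1.7  24.6] [72.7 73.9 75.1]
cheek R 1307 [24.5 30.1 36.1] [-25.4  -1.7  24.5] [72.7 74.  75.1]
pad 2598 [-21.5  -0.1  21.7] [-18.9  -5.1  16.5] [61.4 62.6 63.8]
nearcol 1692 [-97.7 -83.7 -74.5] [-24.5  -8.2  24.2] [60.8 62.  63.2]
[(180, [520.0, -102.0, 11.0]), (186, [521.0, -101.0, 32.0]), (192, [522.0, -100.0, 48.0]), (198, [527.0, -101.0, 47.0]), (204, [528.0, -101.0, 60.0]), (210, [532.0, -101.0, 63.0]), (216, [536.0, -102.0, 62.0]), (222, [540.0, -103.0, 63.0]), (228, [544.0, -104.0, 63.0]), (234, [549.0, -105.0, 62.0]), (240, [553.0, -106.0, 63.0]), (246, [558.0, -107.0, 62.0]), (252, [562.0, -108.0, 62.0]), (258, [538.0, -97.0, 134.0])]
```

Request:
{"method": "step_arm", "body": {
  "series": [0,0,-12,0,1,0,0,-12,0,1,0,0,-10,0,1,0,0,-6,0,1,0,0,-2,0,1,0,0,0,0,1]
}}

```text
clock: 3.0
eef_pos: [550.2, -89.1, 90.5]
eef_rot: [-3.142, 0.0, 2.95]
wrist_force: [-0.4, -0.1, 0.1]
finger_gap: 0.6
finger_force: 0.0
```

Request:
{"method": "step_arm", "body": {
  "series": [0,0,-1,0,1,0,0,-1,0,1,0,0,0,0,1]
}}

```text
clock: 3.38
eef_pos: [550.2, -89.1, 88.6]
eef_rot: [-3.142, 0.0, 2.95]
wrist_force: [1.5, 0.4, 1.3]
finger_gap: 0.2
finger_force: 0.4
```

Request:
{"method": "step_arm", "body": {
  "series": [0,0,-1,0,1,0,0,0,0,1]
}}

```text
clock: 3.62
eef_pos: [550.3, -89.0, 87.9]
eef_rot: [-3.142, 0.001, 2.95]
wrist_force: [-2.2, 0.3, 5.7]
finger_gap: 0.6
finger_force: 3.0
```

Request:
{"method": "step_arm", "body": {
  "series": [0,0,-1,0,1,0,0,0,0,1]
}}

```text
clock: 3.88
eef_pos: [550.3, -89.0, 87.1]
eef_rot: [-3.142, 0.001, 2.95]
wrist_force: [-2.6, 0.7, 9.3]
finger_gap: 0.4
finger_force: 4.3
```

Request:
{"method": "step_arm", "body": {
  "series": [0,0,-1,0,1,0,0,0,0,1]
}}

```text
clock: 4.12
eef_pos: [550.3, -89.1, 86.1]
eef_rot: [-3.142, 0.001, 2.95]
wrist_force: [-3.9, 0.6, 9.3]
finger_gap: 0.1
finger_force: 4.4
```

Request:
{"method": "step_arm", "body": {
  "series": [0,0,-1,0,1,0,0,-1,0,1,0,0,-0.5,0,1,0,0,0,0,1]
}}

```text
clock: 4.62
eef_pos: [550.4, -89.0, 83.7]
eef_rot: [-3.142, 0.001, 2.95]
wrist_force: [-3.5, 0.5, 9.1]
finger_gap: 0.8
finger_force: 4.8
```

Request:
{"method": "step_arm", "body": {
  "series": [0.38,1.96,0,0,1,0.76,3.93,0,0,1,0.76,3.93,0,0,1,0.76,3.93,0,0,1,0.38,1.96,0,0,1,0,0,0,0,1]
}}

```text
clock: 5.38
eef_pos: [553.4, -73.1, 83.7]
eef_rot: [3.141, 0.001, 2.95]
wrist_force: [-2.5, 1.8, 10.0]
finger_gap: 0.5
finger_force: 4.8
```

```bash
cat > m.py <<'E'
from h import *
import sys
f=sys.argv[1]
a=np.array([.191,.982]);n=np.array([a[1],-a[0]]);c=np.array([549.7,-88.5])
s=manip.read_state(); tc=(s['eef_pos'][:2]-c)@a
p,d,i=snap('wrist',f); P=cloud(d,i); Z=P[...,2]
S=(P[...,:2]-c)@a;T=(P[...,:2]-c)@n; v,u=np.mgrid[:420,:560]
b=(abs(T)<23)&(v<275)
m=b&(abs(Z-75)<3)&(abs(S-tc)<60)
L=S[m]; print('tcp s',tc.round(1),'t',((s['eef_pos'][:2]-c)@n).round(1),'z',s['eef_pos'][2].round(1),'F',s['wrist_force'].round(1))
print('slide s range',np.percentile(L,[1,99]).round(1),'centre',np.percentile(L,[1,99]).mean().round(1),'z',np.median(Z[m]).round(1))
m=b&(abs(Z-63)<2.5)&(S>tc+38)&(T>-22)
if m.sum()>20:
    q=S[m]; print('far collar',m.sum(),np.percentile(q,[1,99]).round(1))
E
python3 m.py wrist2
```

```text
tcp s 15.8 t 0.7 z 83.7 F [-2.5  1.8 10. ]
slide s range [-21.   51.9] centre 15.4 z 74.0
```

Request:
{"method": "step_arm", "body": {
  "series": [0.76,3.93,0,0,1,1.15,5.89,0,0,1,1.53,7.86,0,0,1,1.53,7.86,0,0,1,1.53,7.86,0,0,1,1.53,7.86,0,0,1,1.53,7.86,0,0,1,1.15,5.89,0,0,1,0.76,3.93,0,0,1,0.38,1.96,0,0,1,0,0,0,0,1]
}}

```text
clock: 6.8
eef_pos: [565.2, -12.1, 83.7]
eef_rot: [3.141, 0.001, 2.95]
wrist_force: [-3.5, 1.6, 9.9]
finger_gap: 0.2
finger_force: 4.8
```

```bash
python3 m.py wrist3
```

```text
tcp s 78.0 t 0.7 z 83.7 F [-3.5  1.6  9.9]
slide s range [ 41.1 114.1] centre 77.6 z 74.0
far collar 1634 [205.4 228.8]
```

Request:
{"method": "step_arm", "body": {
  "series": [0.76,3.93,0,0,1,1.15,5.89,0,0,1,1.53,7.86,0,0,1,1.53,7.86,0,0,1,1.53,7.86,0,0,1,1.53,7.86,0,0,1,1.53,7.86,0,0,1,1.53,7.86,0,0,1,1.53,7.86,0,0,1,1.15,5.89,0,0,1,0.76,3.93,0,0,1,0.76,3.93,0,0,1,0.38,1.96,0,0,1,0,0,0,0,1]
}}

```text
clock: 8.6
eef_pos: [580.9, 68.5, 83.7]
eef_rot: [3.141, 0.001, 2.95]
wrist_force: [-4.0, 2.0, 10.3]
finger_gap: 0.3
finger_force: 4.8
```

```bash
python3 m.py wrist4
```

```text
tcp s 160.1 t 0.6 z 83.7 F [-4.   2.  10.3]
slide s range [123.4 219.3] centre 171.4 z 74.2
far collar 1451 [206.1 229.4]
```

Request:
{"method": "step_arm", "body": {
  "series": [0.38,1.96,0,0,1,0.38,1.96,0,0,1,0.19,0.98,0,0,1,0.19,0.98,0,0,1,0,0,0,0,1]
}}

```text
clock: 9.28
eef_pos: [582.0, 74.2, 83.8]
eef_rot: [3.141, 0.0, 2.95]
wrist_force: [-4.1, 0.6, 9.5]
finger_gap: 0.5
finger_force: 4.8
```

Request:
{"method": "step_arm", "body": {
  "series": [0.19,0.98,0,0,1,0,0,0,0,1]
}}

```text
clock: 9.52
eef_pos: [582.2, 75.2, 83.8]
eef_rot: [3.141, 0.0, 2.95]
wrist_force: [-3.9, 0.2, 9.2]
finger_gap: 0.8
finger_force: 4.8
```

Request:
{"method": "step_arm", "body": {
  "series": [0.19,0.98,0,0,1,0,0,0,0,1]
}}

```text
clock: 9.78
eef_pos: [582.3, 76.1, 83.7]
eef_rot: [3.141, 0.0, 2.95]
wrist_force: [-3.7, 0.9, 10.6]
finger_gap: 0.8
finger_force: 4.8
```

Request:
{"method": "step_arm", "body": {
  "series": [0.19,0.98,0,0,1,0,0,0,0,1]
}}

```text
clock: 10.02
eef_pos: [582.5, 77.1, 83.8]
eef_rot: [3.141, 0.0, 2.95]
wrist_force: [-3.7, 0.2, 9.8]
finger_gap: 0.2
finger_force: 4.8
```

Request:
{"method": "step_arm", "body": {
  "series": [0.19,0.98,0,0,1,0,0,0,0,1]
}}

```text
clock: 10.28
eef_pos: [582.7, 77.8, 83.7]
eef_rot: [-3.141, 0.0, 2.95]
wrist_force: [-3.5, -2.6, 9.3]
finger_gap: 0.4
finger_force: 4.8
```

Request:
{"method": "step_arm", "body": {
  "series": [0.19,0.98,0,0,1,0,0,0,0,1]
}}

```text
clock: 10.52
eef_pos: [582.9, 78.3, 83.7]
eef_rot: [-3.141, 0.001, 2.95]
wrist_force: [-4.3, -5.0, 9.6]
finger_gap: 0.5
finger_force: 4.8
```

```bash
python3 m.py wrist5
```

```text
tcp s 170.1 t 0.8 z 83.7 F [-4.3 -5.   9.6]
slide s range [132.8 225.7] centre 179.2 z 74.2
far collar 1190 [208.5 229.6]
```

The lateral resistance shows the stop is against the collar, so I'll lift straight up.

Request:
{"method": "step_arm", "body": {
  "series": [0,0,-0.3,0,1,0,0,1,0,1,0,0,1.5,0,1,0,0,2,0,1,0,0,4,0,1,0,0,10,0,1,0,0,15,0,1,0,0,20,0,1,0,0,20,0,1,0,0,0,0,1]
}}

```text
clock: 11.82
eef_pos: [583.5, 79.1, 158.2]
eef_rot: [3.141, 0.003, 2.95]
wrist_force: [0.7, 0.4, 0.2]
finger_gap: 0.4
finger_force: 0.0
```

```bash
python3 m.py wrist6
python3 - <<'E'
from h import *
p,d,i=load('wrist6'); P=cloud(d,i); Z=P[...,2]
a=np.array([.191,.982]);n=np.array([a[1],-a[0]]);c=np.array([549.7,-88.5])
S=(P[...,:2]-c)@a;T=(P[...,:2]-c)@n; v,u=np.mgrid[:420,:560]
b=(abs(T)<16)&(v<275)
m=b&(abs(S-169)<18)&(abs(Z-62)<8); print('pad z',np.median(Z[m]))
m=b&(abs(T)<20)
print([(x,np.nanmedian(Z[m&(abs(S-x)<.5)]).round(0)) for x in range(190,232,2)])
cv2.imwrite('pics/w6b.png',cv2.resize(p[130:330,180:460],None,fx=2.5,fy=2.5,interpolation=cv2.INTER_CUBIC))
E
```

```text
tcp s 171.0 t 1.2 z 158.2 F [0.7 0.4 0.2]
slide s range [133.  225.6] centre 179.3 z 74.2
far collar 963 [209.2 230. ]
pad z 62.78334813115856
[(190, np.float64(62.0)), (192, np.float64(62.0)), (194, np.float64(57.0)), (196, np.float64(74.0)), (198, np.float64(74.0)), (200, np.float64(74.0)), (202, np.float64(74.0)), (204, np.float64(74.0)), (206, np.float64(73.0)), (208, np.float64(62.0)), (210, np.float64(63.0)), (212, np.float64(65.0)), (214, np.float64(75.0)), (216, np.float64(74.0)), (218, np.float64(74.0)), (220, np.float64(75.0)), (222, np.float64(74.0)), (224, np.float64(74.0)), (226, np.float64(63.0)), (228, np.float64(62.0)), (230, np.float64(61.0))]
```

View pics/w6b.png

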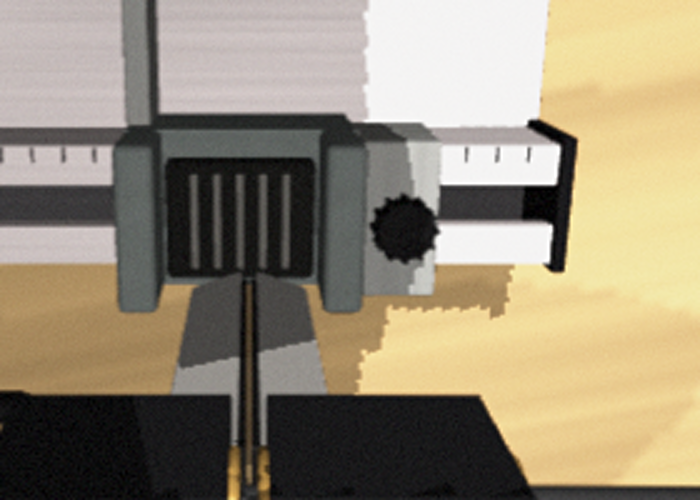

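The crop shows the stop's far cheek (343,210) flush against the collar block (400,210). The pad is back up and the fingers are clear.

```bash
python3 -c "
from cell import manip
print(manip.sign_off())"
```

```text
the job is handed in; nothing more can be done
None
```

The length stop now rests against the far preset collar with its thumb pad sprung back up and locked, and I handed the job in at about 12 s; nothing else was touched, and sign-off returned no verdict.

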